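Pack the sample carrier and drop its gate latch

TASK

Take all the small cartons, amber bottles and lidded jars that wait in the group just left of the low open carrier (not the big white bottles at the back) and stand them upright on its floor, packed close together in one row so that the end gate can shut. Then swing the gate shut with its latch bar lifted over the striker, and let the bar drop into the catch so that the gate is held. Leave the other things on the bench alone.

Things in the scene. Friction and masses are not known exactly. Their poses are not given: they have to be found in the camera images.
- carton_wide: carton, 70 x 100 x 70 mm (x, y, z), the wider of the two. Origin: centre of its underside, z up. 0.08 to 0.33 kg. May be absent. Loose, stands upright on the worktop to the robot's left at the start.
- carton_narrow: carton, 60 x 100 x 75 mm (x, y, z), the narrower of the two. Origin: centre of its underside, z up. 0.08 to 0.33 kg. May be absent. Loose, stands upright on the worktop to the robot's left at the start.
- bottle_a: round amber bottle, body 56 mm across and straight up to 64 mm above its foot, then a shoulder and a cap 26 mm across; 108 mm tall. Origin: centre of its underside, z up. 0.08 to 0.33 kg. May be absent. Loose, stands upright on the worktop to the robot's left at the start.
- bottle_b: second amber bottle, same as bottle_a. Origin: centre of its underside, z up. 0.08 to 0.33 kg. May be absent. Loose, stands upright on the worktop to the robot's left at the start.
- jar: round white plastic jar with grey lid, body 66 mm across and straight up to 62 mm above its foot, lid 58 mm across; 100 mm tall, stouter than the bottles. Origin: centre of its underside, z up. 0.08 to 0.33 kg. May be absent. Loose, stands upright on the worktop to the robot's left at the start.
- carrier: fixed low crate, open above; clear inside 84 mm (x) by 402 mm (y, -0.201 to +0.201). Origin: centre of the inside, worktop level; inner floor 8 mm up. Long walls 40 mm high, 8 thick; +y end closed, 70 mm high; a swing gate is its -y end. Any five things fit in one row along y, cartons with the 100 mm side along y, with at least 24 mm of gaps in all
- gate (a joint): rad; 0 = shut across the carrier's -y end, grows as the gate swings outward about its upright hinge, up to 1.3. Panel 90 x 10 mm, top 74 mm above the worktop; from the hinge it runs to the carrier's -x side when shut. Light friction (0.05 N m): stays where it is left
- gate_hinge (a point): point on the gate's upright hinge axis: (0.046, -0.207, 0.056) in the carrier's frame. Its axes turn with the gate: x from the gate's free end to the hinge, y across the gate (toward the inside when shut), z up
- latch_bar (a joint): rad; 0 = bar level (its weight of 0.12 kg brings it there against a rest), grows as its free end is lifted, up to 0.6. Steel bar 146 x 8 x 14 mm, pivoted on the gate's outer face at point latch_pivot; its free end points away from the hinge, 64 mm beyond the gate's edge
- thumb_tab (a point): grip point on the upright steel thumb tab at the bar's free end: at bar level, 127 mm from the pivot along -x and 36 mm above it. Tab 26 mm along the bar, 10 mm thick across the gate; its top 13 mm above this point, the bar's top edge 29 mm below it. Pinch it from above across its thickness; it turns between the fingers as the bar lifts
- catch (a point): middle of the slot floor of the fixed catch post at the carrier's -x, -y corner, 47 mm above the worktop; slot 14 mm wide (carrier's y), 18 mm long (x). On its outer (-y) side the striker lip, 18 mm high, 12 mm thick, stops the lowered bar both ways; the bar clears it lifted 0.2 rad or more, and is over it at gate angles 0.02 to 0.25. Latched, bar and gate read 0 to 0.03
- tape_roll: bystander: roll of label tape 83 mm across, 18 mm high; origin at its underside; leave it alone
- bench_timer: bystander: white bench timer 66 x 66 x 20 mm; origin at its underside; leave it alone
- wash_bottle: bystander: white wash bottle with bent spout, 62 mm across, 213 mm tall, behind the carrier; origin at its underside; leave it alone
- latch_pivot (a point): pivot of the latch bar: (-0.016, -0.011, 0) in the frame of point gate_hinge; the bar turns about this point's y axis, level and across the gate. Its axes turn with the gate
- jar_slim: round amber jar with white lid, body 50 mm across and straight up to 62 mm above its foot; 100 mm tall, the slimmest of the round ones. Origin: centre of its underside, z up. 0.08 to 0.33 kg. May be absent. Loose, stands upright on the worktop to the robot's left at the start.
Mind the look-alikes: they are no part of the job. There is more than one size of the carton_narrow; the job needs the larger.

How it is judged:
By the outcome, as a careful person would: the job done as asked, in the order asked, and still so for the second after the job is handed in, with the robot touching nothing.
Of carton_wide, carton_narrow, bottle_a, bottle_b, jar, jar_slim only 4 to 5 are there at a start; the rules pass over those that are not, and their reading is None.
At some moment in a run one of carton_wide, carton_narrow may be knocked a few centimetres aside while the robot is not near it.
It also fails if it takes over 208 s, if anything falls off the work surface, if the arm or the gripper's body presses on something with over 40 N, if the wrist force passes 120 N, or if a joint passes its speed limit or range.

ROBOT

A 7-joint arm with a two-finger parallel gripper is mounted at the origin on a cart in front of the work surface, level with it; the furniture and walls round the work are solid. World frame = base frame: x ahead of the robot, y to its left, z up, the work surface at z = 0. Lengths are in m, angles in rad, forces in N, time in s.
With the tool pointing down it reaches from about 0.425 to 0.925 m from the base axis. Payload 6.8 kg.
Tool frame: the origin (TCP) lies midway between the tips of the shut fingers; the grasp point (between the pads) lies 19 mm behind it (grip_point_offset is the z of the grasp point in the tool frame, in m); z points along the fingers, y is the line along which they close (so a half turn about z gives the same grasp; the last joint's range is limited). The gripper opens to 85 mm and grips with 20 to 120 N. Pads are 22 mm wide; open, the fingers measure 114 mm over their backs; the gripper's body (76 mm by 85 mm) begins 54 mm behind the grasp point. The pads swing forward as they close: fully open they stand 13 mm farther back than shut.
Start: joints at [-1.217, 0.477, 0.022, 1.555, -0.011, 1.109, -0.083], TCP at [0.301, 0.604, 0.231] pointing down, gripper open.
Joint ranges: [-2.96, 2.96], [-0.34, 2.1], [-1.41, 1.46], [0.24, 2.44], [-1.37, 4.51], [0.17, 1.92], [-2.96, 2.96]. Speed limits (rad/s): [2.39, 2.39, 3.14, 3.14, 3.14, 3.14, 3.14].

INTERFACE

Orientations are given as a rotation vector (axis times angle).
In Python, from bench import get_obs, grab_frame, calibration, hand_in, grip_point_offset gives the robot as it stands.
- The arm moves only by the shell command python3 -m pendant 'ROWS' [OPENING] [FORCE]. ROWS is a JSON object of lists of equal length, an entry for each row: "translation": the shift along the world's x, y, z in units of 25 mm (1.0 is 25 mm), a list of three; "delta_rot": the turn, a rotation vector about the world's x, y, z in units of 5 degrees (1.0 is 5 degrees), a list of three. In form: {"translation": [[dx, dy, dz], ...], "delta_rot": [[rx, ry, rz], ...]}. A call has 1 to 12 rows; each row is the pose to reach, as a shift and turn from the pose commanded when the call began; what a row does not reach only later rows make up. A row lasts 1/8 s, in which the tool goes at most 62.5 mm and 10.7 degrees, less where a joint would pass 70% of its speed; a pose out of reach is approached as far as the arm can. A call with a gripper value outside its range is refused whole. OPENING is the opening, from 0 (shut) to 1 (fully open), set as the call begins (- or left out, the last holds). The fingers move at their own pace and stop on an object; FORCE is the grip in N (left out, the last holds). Time passes only in rows, so rows that repeat a pose let the fingers close. It gives the time, the measured TCP pose, the force, the opening and the grip force at its end, in the units of the state.
- get_obs(): the state, without advancing time (a new reading comes with each control period).
- grab_frame(name): name is "side" or "top" or "wrist"; returns (picture, depth): 400x640x3 uint8, red, green, blue; 400x640 float32, m along the optical axis (not along the pixel's ray), 0 where there is no reading.
- calibration(name): a dict with "K" (3x3 intrinsics, pixels), "rvec" (rotation vector, rad) and "tvec" (3), from world to camera coordinates, as OpenCV has them. Camera axes: x right, y down, z forward; pixel columns grow to the right and rows downward; lengths in m; the calibration is good to about 2 mm. The wrist camera is an equidistant fisheye: a pixel r from the principal point sees the ray r / f radians off the axis. A picture is of the moment at which its call begins: read the wrist's pose just before it. calibration takes no time and is no camera call; for the wrist camera it gives the pose at the moment of the call.
- hand_in(): hands the job in; it is judged then, once.
The state is a dict: "clock": time; "joints": joint angles; "qvel": joint speeds; "tau": joint torques, N m; "tcp_pos": TCP position; "orientation": TCP orientation; "contact_force": force on the tool from outside, world axes, zero at the start; "moment": the same for the moment, N m; "grip_width": finger opening in m; "gripper_force": force on a finger pad.
Only numpy, scipy, OpenCV 4.12 (cv2) and the standard library are available. Lean on these libraries where they do the work, as an engineer would, in place of code of your own. Each camera call takes 0.05 s, during which the arm holds its last target. There are 200 camera calls.

## Working session

There is one attempt and no reset: what is moved stays moved. The work goes in short steps, Python scripts to look and compute and a shell command to move; the robot and the scene stay as the last step left them, time stands still between calls to the robot, and variables do not carry over. Pictures are saved under pics/ and viewed, at most 14 in all, crops included, and the job is handed in when it is done.

```bash
ls; mkdir -p pics; python3 - <<'E'
from bench import *
import cv2,numpy as np
print(get_obs()); print(grip_point_offset)
ims=[]
for n in ["top","side"]:
    p,d=grab_frame(n); cv2.imwrite(f"pics/{n}0.png",p[:,:,::-1]); np.save(f"pics/{n}0.npy",d)
    c=calibration(n); print(n,c)
print(calibration("wrist"))
E
```

```text
pics
{'clock': 0.0, 'joints': array([-1.21711765,  0.47776378,  0.02236643,  1.55641831, -0.0115131 ,
        1.10932102, -0.08313117]), 'qvel': array([ 0.00089524,  0.00083823,  0.00029641,  0.00056477, -0.0005788 ,
       -0.00023694,  0.00068212]), 'tau': array([-5.51400117e-04, -5.96452117e+01,  1.60792306e+00, -2.81198001e+01,
        1.25671917e-02,  9.49886598e-03, -9.33218388e-06]), 'tcp_pos': array([0.30050576, 0.60377088, 0.23036459]), 'orientation': array([-7.18927880e-01, -3.05793879e+00,  2.76449573e-03]), 'contact_force': array([0.1672651 , 0.56275064, 0.2889935 ]), 'moment': array([ 0.01818104, -0.029805  ,  0.04368951]), 'gripper_force': 0.0, 'grip_width': 0.08529114859179958}
-0.0187
top {'K': array([[365.81879556,   0.        , 319.14085609],
       [  0.        , 365.81879556, 205.66305349],
       [  0.        ,   0.        ,   1.        ]]), 'rvec': array([ 2.14226342, -2.15600747,  0.14633281]), 'tvec': array([0.04369382, 0.56413638, 1.02095666])}
side {'K': array([[405.44115875,   0.        , 321.99996114],
       [  0.        , 405.44115875, 202.50218429],
       [  0.        ,   0.        ,   1.        ]]), 'rvec': array([ 2.03199434, -0.05725149,  0.00785667]), 'tvec': array([-0.52671329,  0.11908067,  1.21788198])}
{'K': array([[309.70691629,   0.        , 318.706777  ],
       [  0.        , 309.70691629, 196.44633627],
       [  0.        ,   0.        ,   1.        ]]), 'rvec': array([-2.42139425, -1.50070694, -0.24898618]), 'tvec': array([-0.67298927, -0.0424766 ,  0.38123361])}
```

View pics/top0.png

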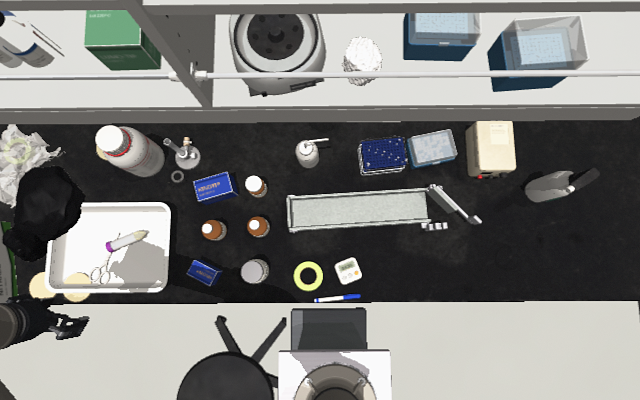

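View pics/side0.png

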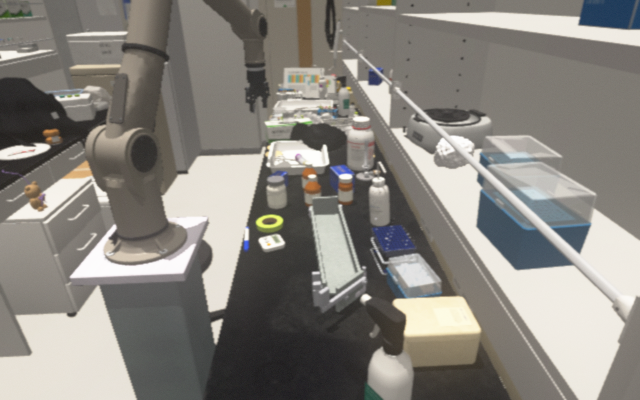

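The top view shows the group: cartons at (213,186) and (204,271), amber rounds at (256,186), (213,229) and (258,226), and a jar at (255,271). The carrier runs from (290,190) to (430,230), with its gate open at the right end. Next I'll measure these.

```bash
cat > h.py <<'E'
import cv2,numpy as np
from bench import *
from scipy.spatial.transform import Rotation as R
def cloud(n,d):
    c=calibration(n); K=c["K"]; Rm=cv2.Rodrigues(np.array(c["rvec"]))[0]; t=np.array(c["tvec"])
    v,u=np.mgrid[:d.shape[0],:d.shape[1]]
    P=np.stack([(u-K[0,2])/K[0,0]*d,(v-K[1,2])/K[1,1]*d,d],-1)
    return (P-t)@Rm
def ray(n,u,v,z):
    c=calibration(n); K=c["K"]; Rm=cv2.Rodrigues(np.array(c["rvec"]))[0]; t=np.array(c["tvec"])
    o=-Rm.T@t; r=Rm.T@np.array([(u-K[0,2])/K[0,0],(v-K[1,2])/K[1,1],1]); return o+r*(z-o[2])/r[2]
E
python3 - <<'E'
from h import *
im=cv2.imread("pics/top0.png"); d=np.load("pics/top0.npy"); P=cloud("top",d)
x0,x1,y0,y1=180,520,130,310
m=np.zeros(d.shape,np.uint8); m[y0:y1,x0:x1]=((P[...,2]>0.012)&(d>0))[y0:y1,x0:x1]*255
n,l,s,c=cv2.connectedComponentsWithStats(m)
for i in range(1,n):
    if s[i,4]<40: continue
    Q=P[l==i]; zt=np.percentile(Q[:,2],98); T=Q[Q[:,2]>zt-0.008]
    r=cv2.minAreaRect((T[:,:2]*1000).astype(np.float32))
    print(s[i],"ztop %.3f"%zt,"rect",np.round(r[0]),np.round(r[1]),round(r[2]), "all",np.round(Q[:,:2].min(0),3),np.round(Q[:,:2].max(0),3))
cv2.imwrite("pics/top0c.png",cv2.resize(im[140:300,180:500],None,fx=2.5,fy=2.5,interpolation=cv2.INTER_CUBIC))
print(np.round(P[225,260],3), "table",np.round(P[280,300:500:50],3))
E
```

```text
[ 405  130   53   38 1470] ztop 0.080 rect [ 729. -279.] [ 82. 142.] 11 all [ 0.679 -0.355] [ 0.778 -0.206]
[ 466  130   50   49 2206] ztop 0.095 rect [ 713. -459.] [107. 117.] 90 all [ 0.639 -0.513] [ 0.798 -0.405]
[180 137  17  31 316] ztop 0.076 rect [720. 434.] [ 5. 12.] 63 all [0.689 0.411] [0.778 0.46 ]
[ 359  136   49   36 1280] ztop 0.080 rect [ 710. -145.] [ 87. 126.] 6 all [ 0.663 -0.21 ] [ 0.76  -0.078]
[296 138  33  30 531] ztop 0.209 rect [707.  49.] [ 6. 52.] 11 all [0.679 0.016] [0.734 0.103]
[194 172  44  32 984] ztop 0.079 rect [618. 340.] [ 61. 101.] 16 all [0.576 0.284] [0.659 0.393]
[246 175  21  23 340] ztop 0.104 rect [620. 220.] [44. 41.] 45 all [0.595 0.195] [0.642 0.241]
[ 287  184  195   49 1980] ztop 0.097 rect [ 517. -388.] [25. 10.] 41 all [ 0.49  -0.396] [0.62  0.131]
[248 216  22  21 359] ztop 0.111 rect [505. 214.] [24. 25.] 90 all [0.478 0.187] [0.533 0.239]
[202 220  25  20 398] ztop 0.110 rect [498. 341.] [25. 24.] 2 all [0.469 0.313] [0.522 0.368]
[335 257  27  27 483] ztop 0.022 rect [379. -43.] [63. 64.] 21 all [ 0.342 -0.079] [ 0.416 -0.005]
[187 259  35  27 540] ztop 0.059 rect [377. 367.] [74. 45.] 62 all [0.341 0.324] [0.414 0.409]
[241 259  28  25 531] ztop 0.104 rect [380. 222.] [56. 55.] 89 all [0.348 0.187] [0.413 0.25 ]
[294 261  29  30 436] ztop 0.022 rect [365.  72.] [81. 81.] 45 all [0.324 0.033] [0.406 0.114]
[0.505 0.203 0.088] table [[ 0.352  0.097  0.014]
 [ 0.351 -0.047  0.016]
 [ 0.349 -0.195 -0.002]
 [ 0.348 -0.34   0.002]]
```

View pics/top0c.png

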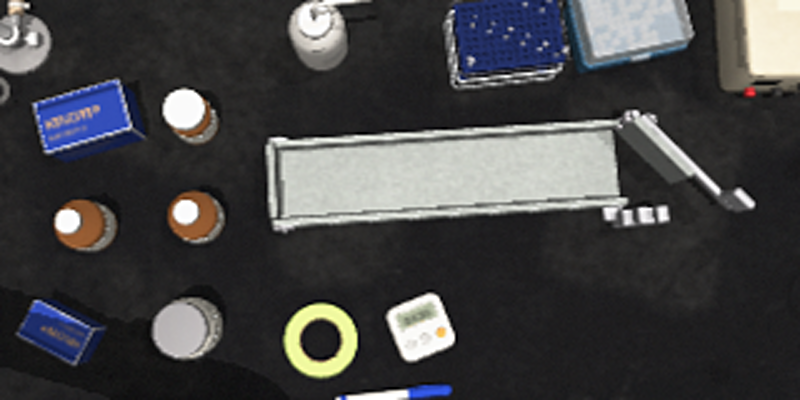

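The large carton matches carton_narrow at 61x101x75 mm, and the small one is a decoy. The slim jar is at (0.62,0.22), the two bottles at (0.505,0.214) and (0.498,0.341), and the jar at (0.38,0.222). Next I'll fit the carrier and gate poses and refine the round centres.

```bash
cat >> h.py <<'E'
def carrier(d):
    P=cloud("top",d).reshape(-1,3); P=P[d.ravel()>0]
    b=(P[:,0]>.44)&(P[:,0]<.66)&(P[:,1]<.16)&(P[:,1]>-.24); Q=P[b]
    W=Q[(Q[:,2]>.034)&(Q[:,2]<.052)&(Q[:,1]<.10)&(Q[:,1]>-.2)]
    mid=.5*(W[:,0].min()+W[:,0].max()); out=[]
    for w in (W[W[:,0]<mid],W[W[:,0]>mid]):
        f=np.polyfit(w[:,1],w[:,0],1); f=np.polyfit(w[abs(w[:,0]-np.polyval(f,w[:,1]))<.006,1],w[abs(w[:,0]-np.polyval(f,w[:,1]))<.006,0],1); out.append(f); print("wall x=%.4f y + %.4f"%tuple(f),len(w))
    E=Q[(Q[:,2]>.062)&(Q[:,2]<.082)&(Q[:,1]>.09)]; print("end wall pts",len(E),E.min(0),E.max(0),np.median(E,0))
    return out,E,Q
E
python3 - <<'E'
from h import *
im=cv2.imread("pics/top0.png"); d=np.load("pics/top0.npy"); o,E,Q=carrier(d)
P=cloud("top",d)
G=P[175:240,400:520].reshape(-1,3); G=G[(G[:,2]>.05)&(G[:,1]<-.2)&(G[:,0]<.64)]
r=cv2.minAreaRect((G[(G[:,2]>.055)][:,:2]*1000).astype(np.float32)); print("gate+bar",r, G[:,2].max())
for lo,hi in((.055,.07),(.07,.085),(.085,.11)):
    g=G[(G[:,2]>lo)&(G[:,2]<hi)]; print(lo,len(g),np.round(g.min(0),3),np.round(g.max(0),3))
# rounds via top-disc contour in image, cast at top height
for n,(u,v),z,rad in(("slim",(256,186),.100,12),("bA",(258,226),.108,12),("bB",(213,229),.108,12),("jar",(255,271),.100,16)):
    D=P[v-20:v+20,u-20:u+20].reshape(-1,3); T=D[D[:,2]>z-.006]; print(n,np.round((T.min(0)+T.max(0))/2,4),np.round(T.max(0)-T.min(0),3))
T=P[165:210,190:242].reshape(-1,3);T=T[(T[:,2]>.07)&(T[:,2]<.086)]; r=cv2.minAreaRect((T[:,:2]*1000).astype(np.float32)); print(cv2.boxPoints(r),r)
E
```

```text
wall x=-0.0570 y + 0.5051 303
wall x=-0.0565 y + 0.5971 308
end wall pts 89 [0.50343542 0.12154294 0.0623108 ] [0.58579846 0.13081092 0.07560177] [0.54555595 0.12491399 0.0701671 ]
gate+bar ((565.9739379882812, -385.0921936035156), (127.65785217285156, 216.2224884033203), 5.272931098937988) 0.1087256149252114
0.055 260 [ 0.495 -0.487  0.055] [ 0.639 -0.275  0.07 ]
0.07 163 [ 0.494 -0.391  0.07 ] [ 0.618 -0.278  0.084]
0.085 61 [ 0.506 -0.396  0.085] [ 0.527 -0.378  0.109]
slim [0.5306 0.1398 0.5921] [0.224 0.202 0.994]
bA [0.4681 0.1325 0.5961] [0.099 0.188 0.986]
bB [0.4643 0.1959 0.5957] [0.091 0.315 0.986]
jar [0.3856 0.1442 0.5917] [0.066 0.211 0.994]
[[574.56177 379.73807]
 [602.5613  282.4211 ]
 [661.162   299.28134]
 [633.1625  396.5983 ]] ((617.8618774414062, 339.50970458984375), (60.977962493896484, 101.26480102539062), 16.051279067993164)
```

Carrier yaw is 3.25° with its origin near (0.5556,-0.0787). The gate is at about 0.70 rad with the tab at (0.517,-0.388), and this agrees with the hinge geometry. I'll hover over the carton first.

```bash
python3 -m pendant '{"translation":[[2,-1.6,-0.2],[4.2,-3.4,-0.4],[6.4,-5.2,-0.6],[8.6,-7,-0.8],[10.8,-8.8,-1],[12.7,-10.57,-1.2],[12.7,-10.57,-1.2],[12.7,-10.57,-1.2],[12.7,-10.57,-1.2]],"delta_rot":[[0,0,-2],[0,0,-4],[0,0,-6],[0,0,-8],[0,0,-9.5],[0,0,-9.5],[0,0,-9.5],[0,0,-9.5],[0,0,-9.5]]}' 1 40
python3 - <<'E'
from h import *
p,d=grab_frame("wrist"); cv2.imwrite("pics/w1.png",p[:,:,::-1]); p,d=grab_frame("top"); cv2.imwrite("pics/t1.png",p[:,:,::-1])
o=get_obs(); print(o["tcp_pos"],R.from_rotvec(o["orientation"]).as_matrix().round(3),o["joints"].round(2))
E
```

```text
clock: 1.23
tcp_pos: [0.6174, 0.3409, 0.2007]
orientation: [-1.888, -2.509, 0.001]
contact_force: [-1.3, 1.0, -0.0]
grip_width: 0.0854
gripper_force: 0.0
[0.61680021 0.3420698  0.20110905] [[-0.279  0.96  -0.001]
 [ 0.96   0.279  0.001]
 [ 0.001 -0.001 -1.   ]] [-0.78  0.56  0.28  1.52 -0.17  1.08 -0.18]
```

View pics/w1.png

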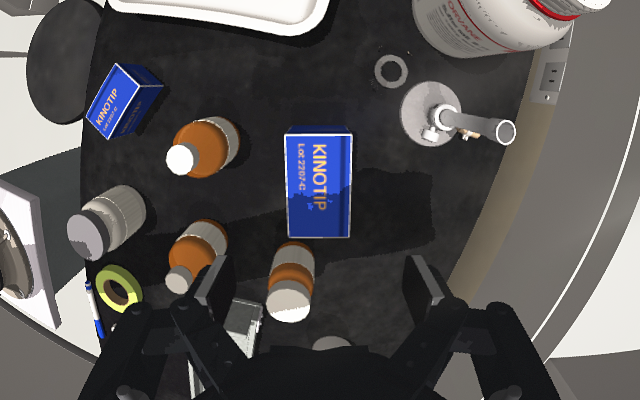

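The carton at (319,186) is centred and square to the fingers. I'll descend and grip it.

```bash
python3 -m pendant '{"translation":[[0,0,-2],[0,0,-4],[0,0,-5.6],[0,0,-6.6],[0,0,-6.6]],"delta_rot":[[0,0,0],[0,0,0],[0,0,0],[0,0,0],[0,0,0]]}' 1 40 && python3 -m pendant '{"translation":[[0,0,0],[0,0,0],[0,0,0],[0,0,0],[0,0,0],[0,0,0]],"delta_rot":[[0,0,0],[0,0,0],[0,0,0],[0,0,0],[0,0,0],[0,0,0]]}' 0 40
```

```text
clock: 1.95
tcp_pos: [0.6156, 0.3409, 0.0341]
orientation: [-1.885, -2.51, 0.006]
contact_force: [-0.1, 0.3, -0.1]
grip_width: 0.0854
gripper_force: 0.0
clock: 2.7
tcp_pos: [0.6192, 0.3411, 0.0384]
orientation: [1.889, 2.509, 0.005]
contact_force: [-1.0, 0.7, 7.4]
grip_width: 0.0596
gripper_force: 44.9
```

```bash
python3 -m pendant '{"translation":[[0,0,2],[0,0,4],[0,0,6],[-0.5,-2,6],[-1,-4,6],[-1.5,-6,6],[-2,-8,6],[-2.5,-10,6],[-2.83,-10.86,6],[-2.83,-10.86,5],[-2.83,-10.86,5],[-2.83,-10.86,5]],"delta_rot":[[0,0,0],[0,0,0],[0,0,0],[0,0,-1],[0,0,-2],[0,0,-2.56],[0,0,-2.56],[0,0,-2.56],[0,0,-2.56],[0,0,-2.56],[0,0,-2.56],[0,0,-2.56]]}'
python3 - <<'E'
from h import *
p,d=grab_frame("wrist"); cv2.imwrite("pics/w2.png",p[:,:,::-1])
o=get_obs(); print(o["tcp_pos"],R.from_rotvec(o["orientation"]).as_matrix().round(3)[:,1],o["contact_force"],o["grip_width"])
E
```

```text
clock: 4.2
tcp_pos: [0.5479, 0.0694, 0.1619]
orientation: [2.156, 2.285, 0.001]
contact_force: [0.7, 0.5, -0.5]
grip_width: 0.0596
gripper_force: 44.1
[0.54814083 0.06945307 0.1620661 ] [0.998 0.058 0.001] [ 0.41084828  0.32765933 -1.40072314] 0.059534589497777575
```

View pics/w2.png

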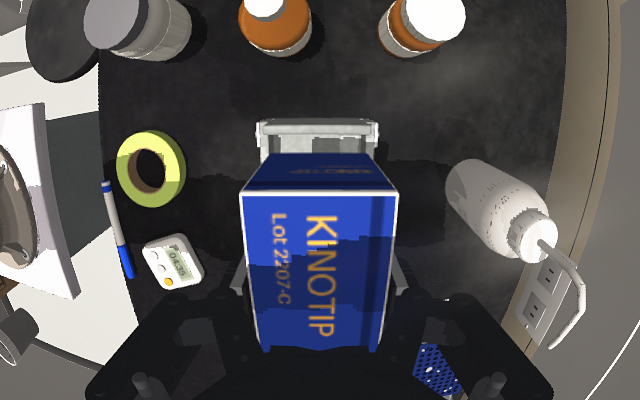

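The held carton is square above the carrier. Its front top edge is at row 192 and the end wall's top is at rows 120–135. I'll check the y clearance.

```bash
cat >> h.py <<'E'
def fray(u,v,z,c=None):
    c=c or calibration("wrist"); K=c["K"]; Rm=cv2.Rodrigues(np.array(c["rvec"]))[0]; t=np.array(c["tvec"])
    a=np.array([(u-K[0,2])/K[0,0],(v-K[1,2])/K[1,1]]); th=np.linalg.norm(a)
    r=Rm.T@np.append(a/th*np.sin(th),np.cos(th)); o=-Rm.T@t; return o+r*(z-o[2])/r[2]
def tocar(p): 
    a=.0567; q=np.array(p[:2])-[.5556,-.0787]; return np.array([np.cos(a)*q[0]+np.sin(a)*q[1],-np.sin(a)*q[0]+np.cos(a)*q[1]])
E
python3 - <<'E'
from h import *
for n,u,v,z in(("cartonTL",242,193,.201),("cartonTR",398,193,.201),("bottom edge?",275,154,.126),("botR",368,154,.126),("wall outer",258,122,.07),("wallR",377,122,.07)):
    p=fray(u,v,z); print(n,p.round(4),tocar(p).round(4))
E
```

```text
cartonTL [0.517  0.1163 0.201 ] [-0.0275  0.1969]
cartonTR [0.5733 0.1196 0.201 ] [0.0289 0.1969]
bottom edge? [0.5189 0.1158 0.126 ] [-0.0256  0.1963]
botR [0.5739 0.1191 0.126 ] [0.0294 0.1964]
wall outer [0.4976 0.129  0.07  ] [-0.0461  0.2106]
wallR [0.5883 0.1342 0.07  ] [0.0448 0.2107]
```

```bash
python3 -m pendant '{"translation":[[0,0,-1.5],[0,0,-3],[0,0,-4],[0,0,-4.55],[0,0,-4.55],[0,0,-4.55]],"delta_rot":[[0,0,0],[0,0,0],[0,0,0],[0,0,0],[0,0,0],[0,0,0]]}' && python3 -m pendant '{"translation":[[0,0,0],[0,0,0],[0,0,0],[0,0,0]],"delta_rot":[[0,0,0],[0,0,0],[0,0,0],[0,0,0]]}' 0.9 40
```

```text
clock: 5.0
tcp_pos: [0.5483, 0.0688, 0.0484]
orientation: [2.157, 2.283, 0.002]
contact_force: [-0.6, 0.1, -1.6]
grip_width: 0.0596
gripper_force: 44.5
clock: 5.5
tcp_pos: [0.5475, 0.0686, 0.0476]
orientation: [2.158, 2.283, 0.0]
contact_force: [-0.8, -0.3, 0.1]
grip_width: 0.0768
gripper_force: 0.0
```

```bash
python3 -m pendant '{"translation":[[0,0,2.2],[0,0,4.4],[-0.6,0.5,6],[-2.3,2,6],[-4,3.6,6],[-5.7,5.2,6],[-6.69,6.16,6],[-6.69,6.16,6],[-6.69,6.16,6]],"delta_rot":[[0,0,0],[0,0,0],[0,0,0],[0,0,0],[0,0,0],[0,0,0],[0,0,0],[0,0,0],[0,0,0]]}' 1 40
python3 - <<'E'
from h import *
c=calibration("wrist");p,d=grab_frame("wrist"); cv2.imwrite("pics/w3.png",p[:,:,::-1])
p,d=grab_frame("top"); cv2.imwrite("pics/t3.png",p[:,:,::-1])
o=get_obs(); print(o["tcp_pos"],R.from_rotvec(o["orientation"]).as_matrix().round(3)[:,1],o["joints"].round(2))
E
```

```text
clock: 6.62
tcp_pos: [0.3807, 0.2221, 0.1976]
orientation: [2.158, 2.283, 0.0]
contact_force: [-0.3, 0.5, -0.7]
grip_width: 0.0849
gripper_force: 0.0
[0.38109639 0.22161158 0.19757979] [0.999 0.054 0.   ] [-0.94  0.13  0.29  2.14 -0.05  0.88 -0.56]
```

View pics/w3.png

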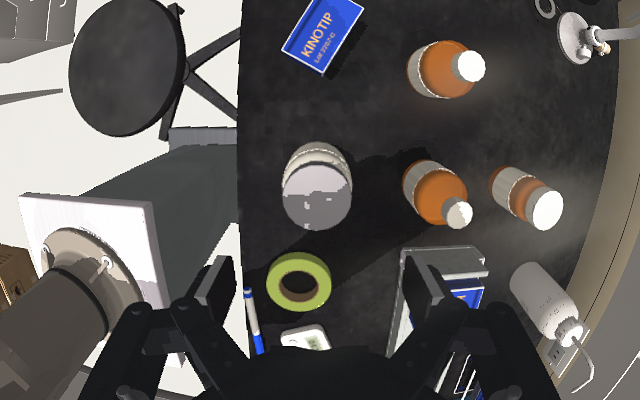

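The wrist view shows the lid and cap centres: jar (317,197), bottle A (458,213), slim jar (547,210), bottle B (469,67). I'll cast these onto their top planes.

```bash
python3 - <<'E'
from h import *
for n,u,v,z in(("jar",317,197,.1),("A",459,214,.108),("slim",547,210,.1),("B",469,66.5,.108)): print(n,fray(u,v,z).round(4))
E
```

```text
jar [0.379  0.2213 0.1   ]
A [0.5033 0.2152 0.108 ]
slim [0.6162 0.22   0.1   ]
B [0.493  0.3397 0.108 ]
```

```bash
python3 -m pendant '{"translation":[[0,0,-2],[0,0,-4],[0,0,-5.6],[0,0,-6.42],[0,0,-6.42]],"delta_rot":[[0,0,0],[0,0,0],[0,0,0],[0,0,0],[0,0,0]]}' 1 40 && python3 -m pendant '{"translation":[[0,0,0],[0,0,0],[0,0,0],[0,0,0],[0,0,0],[0,0,0]],"delta_rot":[[0,0,0],[0,0,0],[0,0,0],[0,0,0],[0,0,0],[0,0,0]]}' 0 40
```

```text
clock: 7.35
tcp_pos: [0.3801, 0.221, 0.0358]
orientation: [2.16, 2.281, -0.005]
contact_force: [-0.9, 0.1, 0.1]
grip_width: 0.0856
gripper_force: 0.0
clock: 8.1
tcp_pos: [0.3809, 0.2225, 0.0383]
orientation: [2.158, 2.282, 0.003]
contact_force: [-0.9, -3.0, 6.0]
grip_width: 0.0645
gripper_force: 44.3
```

```bash
python3 -m pendant '{"translation":[[0,0,2],[0,0,4],[0.4,-0.5,5.6],[1.6,-2.2,5.6],[2.8,-3.9,5.6],[4,-5.6,5.6],[5.2,-7.3,5.6],[6.4,-9,5.6],[6.89,-9.71,5.6],[6.89,-9.71,4.5],[6.89,-9.71,4],[6.89,-9.71,4]],"delta_rot":[[0,0,0],[0,0,0],[0,0,0],[0,0,0],[0,0,0],[0,0,0],[0,0,0],[0,0,0],[0,0,0],[0,0,0],[0,0,0],[0,0,0]]}'
python3 - <<'E'
from h import *
p,d=grab_frame("wrist"); cv2.imwrite("pics/w4.png",p[:,:,::-1])
o=get_obs(); print(o["tcp_pos"],tocar(o["tcp_pos"]),o["grip_width"])
E
```

```text
clock: 9.6
tcp_pos: [0.5517, -0.0198, 0.1366]
orientation: [-2.156, -2.283, 0.002]
contact_force: [-0.6, -0.6, -2.2]
grip_width: 0.0643
gripper_force: 46.0
[ 0.55231952 -0.01978041  0.13732621] [6.37397543e-05 5.90108124e-02] 0.06438431008336856
```

View pics/w4.png

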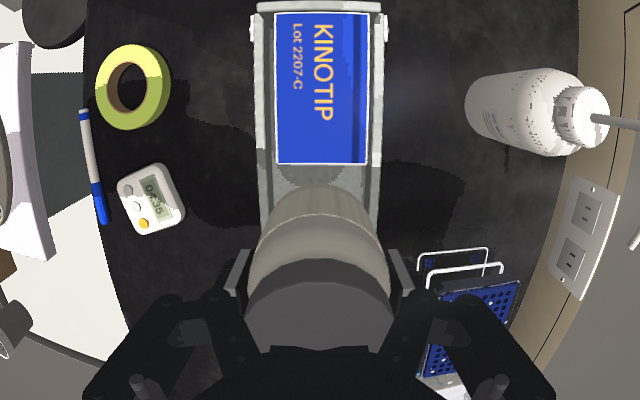

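The carton stands square in the carrier with its near edge at row 164. The jar's front foot arc is at row 187.

```bash
python3 - <<'E'
from h import *
for n,u,v,z in(("carton near",320,164,.083),("carton far",320,13,.083),("jar foot",320,187,.11),):
    print(n,tocar(fray(u,v,z)).round(4))
E
python3 -m pendant '{"translation":[[0,0,-1.5],[0,0,-2.8],[0,0,-3.55],[0,0,-3.55],[0,0,-3.55]],"delta_rot":[[0,0,0],[0,0,0],[0,0,0],[0,0,0],[0,0,0]]}' && python3 -m pendant '{"translation":[[0,0,0],[0,0,0],[0,0,0],[0,0,0]],"delta_rot":[[0,0,0],[0,0,0],[0,0,0],[0,0,0]]}' 0.93 40
```

```text
carton near [0.0002 0.0966]
carton far [1.000e-04 1.948e-01]
jar foot [0.0001 0.0893]
clock: 10.28
tcp_pos: [0.5533, -0.0201, 0.0492]
orientation: [2.157, 2.283, 0.002]
contact_force: [-0.2, -0.2, -2.0]
grip_width: 0.0649
gripper_force: 46.0
clock: 10.78
tcp_pos: [0.5526, -0.0202, 0.0484]
orientation: [2.158, 2.283, 0.0]
contact_force: [0.3, 0.2, 0.6]
grip_width: 0.0794
gripper_force: 0.0
```

```bash
python3 -m pendant '{"translation":[[0,0,2.2],[0,0,4.4],[-0.1,0.5,5.8],[-0.5,2.7,5.8],[-1,4.9,5.8],[-1.4,7.1,5.8],[-1.93,9.3,5.8],[-1.93,9.42,4.5],[-1.93,9.42,2.5],[-1.93,9.42,0.7],[-1.93,9.42,-0.3],[-1.93,9.42,-0.3]],"delta_rot":[[0,0,0],[0,0,0],[0,0,0],[0,0,0],[0,0,0],[0,0,0],[0,0,0],[0,0,0],[0,0,0],[0,0,0],[0,0,0],[0,0,0]]}' 1 40 && python3 -m pendant '{"translation":[[0,0,0],[0,0,0],[0,0,0],[0,0,0],[0,0,0],[0,0,0]],"delta_rot":[[0,0,0],[0,0,0],[0,0,0],[0,0,0],[0,0,0],[0,0,0]]}' 0 40
```

```text
clock: 12.28
tcp_pos: [0.5029, 0.2145, 0.0392]
orientation: [-2.157, -2.283, 0.006]
contact_force: [-0.4, -0.1, 0.9]
grip_width: 0.0853
gripper_force: 0.0
clock: 13.02
tcp_pos: [0.5051, 0.2158, 0.0426]
orientation: [2.158, 2.283, 0.004]
contact_force: [-0.6, -1.0, 6.3]
grip_width: 0.0546
gripper_force: 41.3
```

```bash
python3 -m pendant '{"translation":[[0,0,2],[0,0,4],[0.1,-0.5,5.6],[0.4,-2.6,5.6],[0.8,-4.7,5.6],[1.2,-6.8,5.6],[1.6,-8.9,5.6],[2,-11,5.6],[2.08,-12.1,5.6],[2.08,-12.1,5.6],[2.08,-12.1,5.6]],"delta_rot":[[0,0,0],[0,0,0],[0,0,0],[0,0,0],[0,0,0],[0,0,0],[0,0,0],[0,0,0],[0,0,0],[0,0,0],[0,0,0]]}' && python3 -m pendant '{"translation":[[0,0,-2],[0,0,-3.6],[0,0,-4.6],[0,0,-5.14],[0,0,-5.14],[0,0,-5.14]],"delta_rot":[[0,0,0],[0,0,0],[0,0,0],[0,0,0],[0,0,0],[0,0,0]]}' && python3 -m pendant '{"translation":[[0,0,0],[0,0,0],[0,0,0],[0,0,0]],"delta_rot":[[0,0,0],[0,0,0],[0,0,0],[0,0,0]]}' 0.85 40
```

```text
clock: 14.4
tcp_pos: [0.5562, -0.0863, 0.1812]
orientation: [-2.157, -2.284, -0.001]
contact_force: [-0.9, 0.6, -2.6]
grip_width: 0.0543
gripper_force: 44.5
clock: 15.15
tcp_pos: [0.5571, -0.0868, 0.0532]
orientation: [2.156, 2.283, 0.002]
contact_force: [0.0, -0.3, -2.0]
grip_width: 0.0548
gripper_force: 44.8
clock: 15.65
tcp_pos: [0.5564, -0.0872, 0.0525]
orientation: [2.158, 2.283, 0.0]
contact_force: [-0.5, -0.7, 0.1]
grip_width: 0.0724
gripper_force: 0.0
```

```bash
python3 -m pendant '{"translation":[[0,0,2.2],[0,0,4.4],[-0.1,0.5,5.8],[-0.4,2.8,5.8],[-0.8,5.1,5.8],[-1.2,7.4,5.8],[-1.5,9.7,5.8],[-1.8,12,5.8],[-2.1,14.3,5.8],[-2.42,16.6,5.8],[-2.42,17.12,5.8],[-2.42,17.12,5.8]],"delta_rot":[[0,0,0],[0,0,0],[0,0,0],[0,0,0],[0,0,0],[0,0,0],[0,0,0],[0,0,0],[0,0,0],[0,0,0],[0,0,0],[0,0,0]]}' 1 40
python3 - <<'E'
from h import *
c=calibration("wrist");p,d=grab_frame("wrist"); cv2.imwrite("pics/w5.png",p[:,:,::-1])
o=get_obs(); print(o["tcp_pos"])
w=(p.min(2)>150).astype(np.uint8); n,l,s,ct=cv2.connectedComponentsWithStats(w)
for i in range(1,n):
    if 150<s[i,4]<5000 and 200<ct[i,0]<640: print(ct[i].round(1),s[i,2:5],fray(*ct[i],.108,c).round(4))
E
```

```text
clock: 17.15
tcp_pos: [0.4956, 0.3411, 0.197]
orientation: [2.156, 2.285, -0.001]
contact_force: [0.4, 0.5, -0.5]
grip_width: 0.0854
gripper_force: 0.0
[0.49612567 0.33936387 0.19709516]
[592.6  17.8] [  65   77 1308] [0.7552 0.5475 0.108 ]
[524.4  98.6] [ 26  45 237] [0.6657 0.4433 0.108 ]
[499.7 110.5] [ 41  56 922] [0.6404 0.4285 0.108 ]
[318.8 198.7] [ 32  30 719] [0.4948 0.3424 0.108 ]
[608.4 345. ] [ 70 109 241] [1.0354 0.0908 0.108 ]
[623.1 368.5] [ 48  68 910] [ 1.2203 -0.0338  0.108 ]
[463.1 391. ] [ 37  17 365] [0.7113 0.071  0.108 ]
```

```bash
python3 -m pendant '{"translation":[[0,0.06,-2],[0,0.06,-4],[0,0.06,-5.6],[0,0.06,-6.26],[0,0.06,-6.26]],"delta_rot":[[0,0,0],[0,0,0],[0,0,0],[0,0,0],[0,0,0]]}' 1 40 && python3 -m pendant '{"translation":[[0,0,0],[0,0,0],[0,0,0],[0,0,0],[0,0,0],[0,0,0]],"delta_rot":[[0,0,0],[0,0,0],[0,0,0],[0,0,0],[0,0,0],[0,0,0]]}' 0 40
```

```text
clock: 17.82
tcp_pos: [0.4961, 0.3406, 0.0406]
orientation: [2.16, 2.281, -0.002]
contact_force: [-0.3, -0.3, -0.6]
grip_width: 0.0851
gripper_force: 0.0
clock: 18.58
tcp_pos: [0.4966, 0.343, 0.0429]
orientation: [-2.158, -2.283, -0.004]
contact_force: [-2.2, -0.4, 7.4]
grip_width: 0.0544
gripper_force: 41.1
```

```bash
python3 -m pendant '{"translation":[[0,0,2],[0,0,4],[0.1,-0.5,5.7],[0.4,-2.6,5.7],[0.7,-4.8,5.7],[1,-7,5.7],[1.3,-9.2,5.7],[1.6,-11.4,5.7],[1.9,-13.6,5.7],[2.2,-15.8,5.7],[2.5,-18,5.7],[2.56,-19.66,5.7]],"delta_rot":[[0,0,0],[0,0,0],[0,0,0],[0,0,0],[0,0,0],[0,0,0],[0,0,0],[0,0,0],[0,0,0],[0,0,0],[0,0,0],[0,0,0]]}' && python3 -m pendant '{"translation":[[0,0,0],[0,0,0]],"delta_rot":[[0,0,0],[0,0,0]]}'
python3 - <<'E'
from h import *
p,d=grab_frame("wrist"); cv2.imwrite("pics/w6.png",p[:,:,::-1])
o=get_obs(); print(o["tcp_pos"],tocar(o["tcp_pos"]))
E
```

```text
clock: 20.08
tcp_pos: [0.5596, -0.1519, 0.1841]
orientation: [2.159, 2.281, 0.001]
contact_force: [-0.1, -0.3, -3.6]
grip_width: 0.054
gripper_force: 45.0
clock: 20.32
tcp_pos: [0.5596, -0.1484, 0.1835]
orientation: [-2.157, -2.283, -0.001]
contact_force: [1.0, -0.2, -3.2]
grip_width: 0.0542
gripper_force: 45.1
[ 0.55979618 -0.14757869  0.18339197] [ 0.00028611 -0.0690058 ]
```

View pics/w6.png

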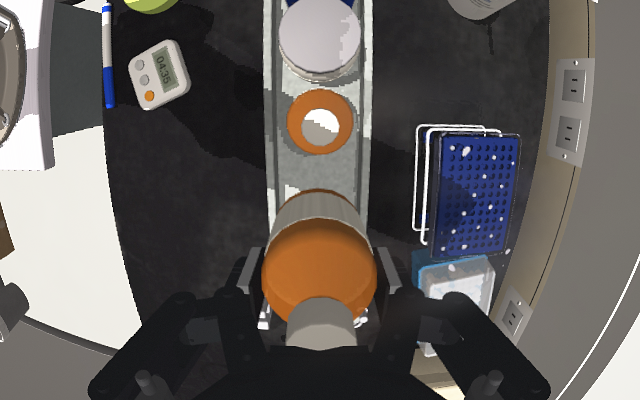

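Bottle A stands upright with its cap at (321,127) and its near edge at row 154. Bottle B is held with its foot arc at row 189. I'll check the gap, then place it.

```bash
python3 - <<'E'
from h import *
for n,u,v,z in(("A near",320,154,.072),("A far",320,90,.072),("A cap",321,127,.116),("B foot",319,189,.146),("jar near(foot/side)",318,80,.06)): print(n,tocar(fray(u,v,z)).round(4))
E
python3 -m pendant '{"translation":[[0,0,-2],[0,0,-3.6],[0,0,-4.6],[0,0,-5.23],[0,0,-5.23],[0,0,-5.23]],"delta_rot":[[0,0,0],[0,0,0],[0,0,0],[0,0,0],[0,0,0],[0,0,0]]}' && python3 -m pendant '{"translation":[[0,0,0],[0,0,0],[0,0,0],[0,0,0]],"delta_rot":[[0,0,0],[0,0,0],[0,0,0],[0,0,0]]}' 0.85 40
```

```text
A near [ 0.0006 -0.0359]
A far [0.0004 0.0173]
A cap [ 0.001  -0.0085]
B foot [-0.0003 -0.0432]
jar near(foot/side) [-0.0012  0.026 ]
clock: 21.12
tcp_pos: [0.5605, -0.1487, 0.0532]
orientation: [2.156, 2.283, 0.002]
contact_force: [-0.2, 0.0, -3.6]
grip_width: 0.0541
gripper_force: 45.0
clock: 21.62
tcp_pos: [0.5599, -0.1492, 0.0527]
orientation: [2.158, 2.283, 0.0]
contact_force: [0.2, -0.7, 0.1]
grip_width: 0.0732
gripper_force: 0.0
```

```bash
python3 -m pendant '{"translation":[[0,0,2.2],[0,0,4.4],[-0.1,0.5,5.8],[-0.1,2.8,5.8],[-0.1,5.1,5.8],[0,7.4,5.8],[0.3,9.7,5.8],[1.3,12,5.8],[2.1,14,5.8],[2.34,14.78,5.8],[2.34,14.78,5.8],[2.34,14.78,5.8]],"delta_rot":[[0,0,0],[0,0,0],[0,0,0],[0,0,0],[0,0,0],[0,0,0],[0,0,0],[0,0,0],[0,0,0],[0,0,0],[0,0,0],[0,0,0]]}' 1 40
python3 - <<'E'
from h import *
c=calibration("wrist");p,d=grab_frame("wrist"); cv2.imwrite("pics/w7.png",p[:,:,::-1])
o=get_obs(); print(o["tcp_pos"])
w=(p.min(2)>150).astype(np.uint8); n,l,s,ct=cv2.connectedComponentsWithStats(w)
for i in range(1,n):
    if 500<s[i,4]<5000 and 250<ct[i,0]<400 and 150<ct[i,1]<250: print(ct[i].round(1),s[i,2:5],fray(*ct[i],.1,c).round(4))
E
```

```text
clock: 23.12
tcp_pos: [0.6181, 0.2174, 0.1976]
orientation: [2.161, 2.28, -0.002]
contact_force: [0.5, -1.4, 0.6]
grip_width: 0.0856
gripper_force: 0.0
[0.61818139 0.21730361 0.19775055]
[320.2 192.1] [  53   52 2155] [0.6183 0.2214 0.1   ]
```

```bash
python3 -m pendant '{"translation":[[0,0.05,-2],[0,0.05,-4],[0,0.05,-5.6],[0,0.05,-6.36],[0,0.05,-6.36]],"delta_rot":[[0,0,0],[0,0,0],[0,0,0],[0,0,0],[0,0,0]]}' 1 40 && python3 -m pendant '{"translation":[[0,0,0],[0,0,0],[0,0,0],[0,0,0],[0,0,0],[0,0,0]],"delta_rot":[[0,0,0],[0,0,0],[0,0,0],[0,0,0],[0,0,0],[0,0,0]]}' 0 40
```

```text
clock: 23.8
tcp_pos: [0.6179, 0.2202, 0.0382]
orientation: [-2.159, -2.282, 0.003]
contact_force: [0.0, -0.3, 0.9]
grip_width: 0.0854
gripper_force: 0.0
clock: 24.55
tcp_pos: [0.6193, 0.222, 0.0406]
orientation: [2.157, 2.283, 0.004]
contact_force: [-1.8, -0.4, 5.5]
grip_width: 0.0485
gripper_force: 40.9
```

```bash
python3 -m pendant '{"translation":[[0,0,2],[0,0,4],[-0.5,-0.5,5.7],[-1.4,-2.4,5.7],[-2,-4.5,5.7],[-2.2,-6.7,5.7],[-2.2,-8.9,5.7],[-2.2,-11.1,5.7],[-2.2,-13.3,5.7],[-2.2,-15.5,5.7],[-2.2,-17.19,5.7],[-2.2,-17.19,5.7]],"delta_rot":[[0,0,0],[0,0,0],[0,0,0],[0,0,0],[0,0,0],[0,0,0],[0,0,0],[0,0,0],[0,0,0],[0,0,0],[0,0,0],[0,0,0]]}' && python3 -m pendant '{"translation":[[0,0,-2],[0,0,-3.6],[0,0,-4.6],[0,0,-5.22],[0,0,-5.22],[0,0,-5.22]],"delta_rot":[[0,0,0],[0,0,0],[0,0,0],[0,0,0],[0,0,0],[0,0,0]]}' && python3 -m pendant '{"translation":[[0,0,0],[0,0,0],[0,0,0],[0,0,0]],"delta_rot":[[0,0,0],[0,0,0],[0,0,0],[0,0,0]]}' 0.75 40
```

```text
clock: 26.05
tcp_pos: [0.5621, -0.2132, 0.1821]
orientation: [2.164, 2.274, -0.002]
contact_force: [-0.9, 0.4, -2.4]
grip_width: 0.0487
gripper_force: 42.9
clock: 26.8
tcp_pos: [0.564, -0.2082, 0.0516]
orientation: [2.157, 2.283, 0.002]
contact_force: [-0.2, -0.6, -2.1]
grip_width: 0.0485
gripper_force: 43.1
clock: 27.3
tcp_pos: [0.5634, -0.2082, 0.0507]
orientation: [2.158, 2.283, 0.0]
contact_force: [-0.0, 0.2, -0.5]
grip_width: 0.0642
gripper_force: 0.0
```

All five are in. I'll close the gaps by regripping the slim jar and gently pushing the row toward the end wall.

```bash
python3 -m pendant '{"translation":[[0,0,0],[0,0,0],[0,0,0],[0,0.1,0],[0,0.2,0],[-0.01,0.3,0],[-0.01,0.4,0],[-0.02,0.5,0],[-0.03,0.6,0],[-0.03,0.7,0],[-0.04,0.8,0],[-0.04,0.8,0]],"delta_rot":[[0,0,0],[0,0,0],[0,0,0],[0,0,0],[0,0,0],[0,0,0],[0,0,0],[0,0,0],[0,0,0],[0,0,0],[0,0,0],[0,0,0]]}' 0 30 && python3 -m pendant '{"translation":[[0,0,0],[0,0,0],[0,0,0],[0,0,0],[0,0,3],[0,0,6],[0,-2,6.5],[0,-3,6.5],[0,-3,6.5],[0,-3,6.5]],"delta_rot":[[0,0,0],[0,0,0],[0,0,0],[0,0,0],[0,0,0],[0,0,0],[0,0,0],[0,0,0],[0,0,0],[0,0,0]]}' 0.75
python3 - <<'E'
from h import *
c=calibration("wrist");p,d=grab_frame("wrist"); cv2.imwrite("pics/w8.png",p[:,:,::-1])
o=get_obs(); print(o["tcp_pos"])
E
```

```text
clock: 28.8
tcp_pos: [0.5625, -0.1897, 0.051]
orientation: [2.157, 2.281, -0.001]
contact_force: [0.1, -5.5, 5.5]
grip_width: 0.049
gripper_force: 32.6
clock: 30.05
tcp_pos: [0.5621, -0.2619, 0.2124]
orientation: [-2.156, -2.283, -0.0]
contact_force: [-0.2, 0.4, -1.2]
grip_width: 0.0642
gripper_force: 0.0
[ 0.56225522 -0.26154538  0.21227608]
```

View pics/w8.png

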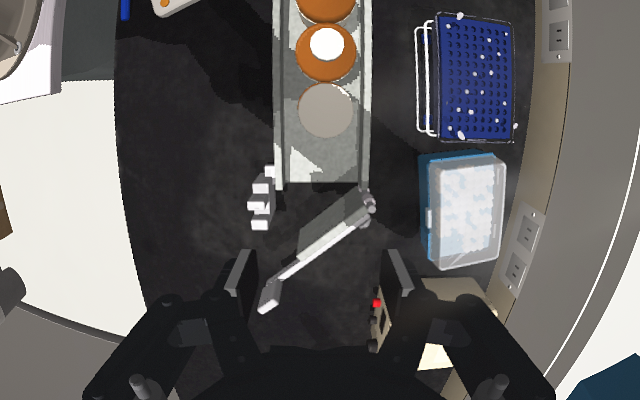

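The row is packed with the slim jar last at (326,110). The gate bar runs from (370,205) to the tab at (270,297), and the catch is at (260,200). I'll hover over the tab with the tool aligned to the gate.

```bash
python3 -m pendant '{"translation":[[-0.4,-1,0],[-0.8,-2,0],[-1.2,-3,0],[-1.5,-4,0],[-1.8,-4.98,0],[-1.8,-4.98,-0.8],[-1.8,-4.98,-1.6],[-1.8,-4.98,-1.6],[-1.8,-4.98,-1.6]],"delta_rot":[[0,0,-2],[0,0,-4],[0,0,-6],[0,0,-8],[0,0,-10],[0,0,-10],[0,0,-10],[0,0,-10],[0,0,-10]]}' 0.6 40
python3 - <<'E'
from h import *
c=calibration("wrist");p,d=grab_frame("wrist"); 
cv2.imwrite("pics/w9.png",p[:,:,::-1]); np.save("pics/w9c.npy",c,allow_pickle=True)
o=get_obs(); print(o["tcp_pos"],R.from_rotvec(o["orientation"]).as_matrix().round(3)[:,1],o["joints"].round(2))
E
```

```text
clock: 31.22
tcp_pos: [0.5177, -0.3869, 0.1729]
orientation: [-2.919, -1.16, -0.0]
contact_force: [0.6, -0.6, 0.3]
grip_width: 0.0514
gripper_force: 0.0
[ 0.51780263 -0.3873291   0.17339438] [ 0.686 -0.728  0.001] [ 0.02  0.59  0.76  1.72 -0.47  1.02  0.13]
```

View pics/w9.png

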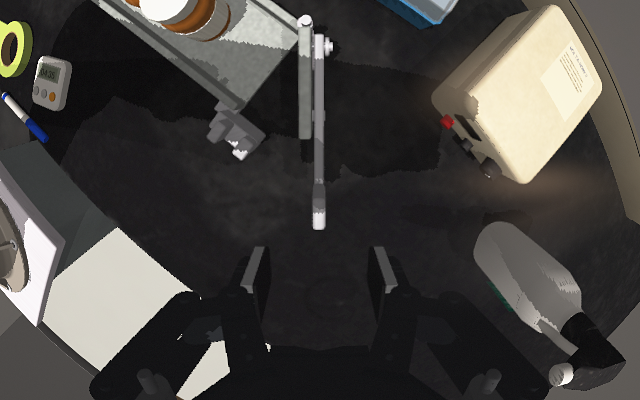

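The bar runs straight down column 319, so the tool is parallel to the gate. The tab's top face is at about (319,208–229).

```bash
cat >> h.py <<'E'
H=np.array([.6133,-.2828]); A0=.0567
def tab(g,a):
    q=A0+g; l=np.array([-(.016+.127*np.cos(a)-.036*np.sin(a)),-.011]); c,s=np.cos(q),np.sin(q)
    return np.append(H+[c*l[0]-s*l[1],s*l[0]+c*l[1]],.056+.127*np.sin(a)+.036*np.cos(a))
E
python3 - <<'E'
from h import *
for u,v,z in((319,208,.105),(319,228,.105),(319,218,.105),(319,178,.063),(305,22,.074),(318,35,.063)): print(u,v,fray(u,v,z).round(4))
a=fray(319,208,.105)-fray(319,35,.063); print("gate angle",np.arctan2(-a[1],-a[0])-A0)
for g in(.68,.7,.72,.74): print(g,tab(g,0).round(4))
for g,al in((.72,.33),(.5,.33),(.25,.33),(.0,.33),(-.02,.33),(0,0)): print(g,al,tab(g,al).round(4))
E
```

```text
319 208 [ 0.519  -0.3869  0.105 ]
319 228 [ 0.5073 -0.398   0.105 ]
319 218 [ 0.5132 -0.3923  0.105 ]
319 178 [ 0.527  -0.3793  0.063 ]
305 22 [ 0.6127 -0.2837  0.074 ]
318 35 [ 0.6132 -0.2969  0.063 ]
gate angle 0.6998365841037535
0.68 [ 0.5148 -0.387   0.092 ]
0.7 [ 0.5169 -0.389   0.092 ]
0.72 [ 0.519  -0.3909  0.092 ]
0.74 [ 0.5212 -0.3927  0.092 ]
0.72 0.33 [ 0.5322 -0.3779  0.1312]
0.5 0.33 [ 0.5134 -0.3579  0.1312]
0.25 0.33 [ 0.4979 -0.3309  0.1312]
0.0 0.33 [ 0.4896 -0.3008  0.1312]
-0.02 0.33 [ 0.4893 -0.2984  0.1312]
0 0 [ 0.4712 -0.3019  0.092 ]
```

```bash
python3 -m pendant '{"translation":[[-0.04,-0.08,-1.2],[-0.04,-0.08,-2.4],[-0.04,-0.08,-3.4],[-0.04,-0.08,-3.85],[-0.04,-0.08,-3.85],[-0.04,-0.08,-3.85]],"delta_rot":[[0,0,0],[0,0,0],[0,0,0],[0,0,0],[0,0,0],[0,0,0]]}' 0.4 25 && python3 -m pendant '{"translation":[[0,0,0],[0,0,0],[0,0,0],[0,0,0],[0,0,0],[0,0,0]],"delta_rot":[[0,0,0],[0,0,0],[0,0,0],[0,0,0],[0,0,0],[0,0,0]]}' 0 25
python3 -c "
from h import *
for g,al in ((.7,.0),(.7,.15),(.7,.3),(.6,.3),(.5,.3),(.4,.3),(.3,.3),(.2,.3),(.1,.3),(.0,.3),(-.0,.15),(0,0)):
  print(g,al,((tab(g,al)-tab(.7,0))/.025).round(2), 'rz',round((g-.7)*57.3/5,2))"
```

```text
clock: 32.02
tcp_pos: [0.5169, -0.3903, 0.0781]
orientation: [2.919, 1.157, 0.002]
contact_force: [0.1, -0.2, 0.2]
grip_width: 0.0342
gripper_force: 0.0
clock: 32.78
tcp_pos: [0.5164, -0.3898, 0.0776]
orientation: [2.92, 1.158, 0.001]
contact_force: [-1.7, 2.1, 6.4]
grip_width: 0.0093
gripper_force: 27.6
0.7 0.0 [0. 0. 0.] rz 0.0
0.7 0.15 [0.2  0.19 0.74] rz 0.0
0.7 0.3 [0.47 0.45 1.44] rz 0.0
0.6 0.3 [0.11 0.8  1.44] rz -1.15
0.5 0.3 [-0.21  1.2   1.44] rz -2.29
0.4 0.3 [-0.5   1.62  1.44] rz -3.44
0.3 0.3 [-0.74  2.07  1.44] rz -4.58
0.2 0.3 [-0.93  2.53  1.44] rz -5.73
0.1 0.3 [-1.08  3.02  1.44] rz -6.88
0.0 0.3 [-1.18  3.52  1.44] rz -8.02
-0.0 0.15 [-1.56  3.5   0.74] rz -8.02
0 0 [-1.83  3.48  0.  ] rz -8.02
```

```bash
python3 -m pendant '{"translation":[[0.1,0.1,0.4],[0.2,0.19,0.74],[0.34,0.33,1.1],[0.47,0.45,1.44],[0.47,0.45,1.44],[0.28,0.62,1.44],[0.11,0.8,1.44],[-0.05,1,1.44],[-0.21,1.2,1.44],[-0.36,1.41,1.44],[-0.5,1.62,1.44],[-0.5,1.62,1.44]],"delta_rot":[[0,0,0],[0,0,0],[0,0,0],[0,0,0],[0,0,0],[0,0,-0.58],[0,0,-1.15],[0,0,-1.72],[0,0,-2.29],[0,0,-2.86],[0,0,-3.44],[0,0,-3.44]]}'
python3 - <<'E'
from h import *
p,d=grab_frame("wrist"); cv2.imwrite("pics/w10.png",p[:,:,::-1])
o=get_obs(); print(o["tcp_pos"],tab(.4,.3),o["contact_force"])
E
```

```text
clock: 34.28
tcp_pos: [0.5043, -0.3487, 0.1131]
orientation: [-3.06, -0.709, -0.002]
contact_force: [0.9, 2.9, 0.1]
grip_width: 0.0091
gripper_force: 25.6
[ 0.50439373 -0.34884829  0.11309317] [ 0.50444589 -0.34854106  0.12792318] [ 0.26499821  3.24853065 -0.24453767]
```

View pics/w10.png

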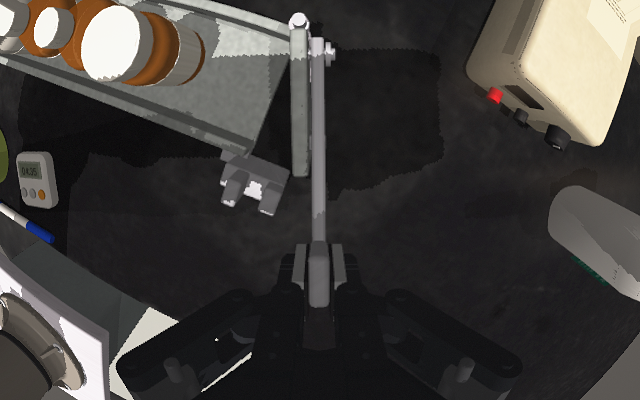

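The tab is held at (319,270), the bar is lifted and the gate follows. I'll continue to shut.

```bash
python3 -m pendant '{"translation":[[-0.12,0.22,0],[-0.24,0.45,0],[-0.34,0.68,0],[-0.43,0.91,0],[-0.51,1.15,0],[-0.58,1.4,0],[-0.64,1.65,0],[-0.68,1.9,0],[-0.68,1.93,0],[-0.68,1.93,0]],"delta_rot":[[0,0,-0.57],[0,0,-1.14],[0,0,-1.72],[0,0,-2.29],[0,0,-2.86],[0,0,-3.44],[0,0,-4.01],[0,0,-4.58],[0,0,-4.58],[0,0,-4.58]]}'
python3 - <<'E'
from h import *
p,d=grab_frame("wrist"); cv2.imwrite("pics/w11.png",p[:,:,::-1])
o=get_obs(); print(o["tcp_pos"],tab(0,.3),o["contact_force"],o["moment"],o["grip_width"])
E
```

```text
clock: 35.58
tcp_pos: [0.4871, -0.3014, 0.1131]
orientation: [3.14, 0.088, 0.001]
contact_force: [-0.5, 1.6, 1.0]
grip_width: 0.0098
gripper_force: 25.6
[ 0.48701492 -0.30139793  0.11304243] [ 0.48743795 -0.30096174  0.12792318] [-0.6911711   1.55014795  1.36747198] [0.52480599 0.05501711 0.2594562 ] 0.009777983081682798
```

View pics/w11.png

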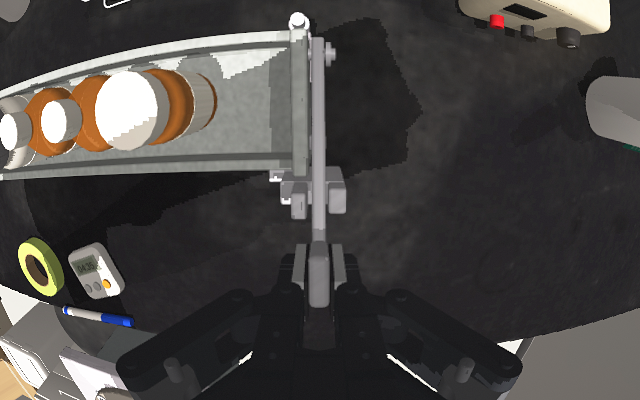

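The gate is shut across the end, with the bar at column 318 over the slot between the catch lips at 300 and 337. I'll lower the bar.

```bash
python3 -m pendant '{"translation":[[-0.1,0,-0.2],[-0.2,-0.01,-0.37],[-0.3,-0.02,-0.55],[-0.38,-0.02,-0.72],[-0.46,-0.03,-0.9],[-0.53,-0.03,-1.08],[-0.59,-0.04,-1.25],[-0.64,-0.04,-1.4],[-0.64,-0.04,-1.4]],"delta_rot":[[0,0,0],[0,0,0],[0,0,0],[0,0,0],[0,0,0],[0,0,0],[0,0,0],[0,0,0],[0,0,0]]}'
python3 - <<'E'
from h import *
o=get_obs(); print(o["tcp_pos"],tab(0,0),o["contact_force"],o["moment"],o["grip_width"])
E
```

```text
clock: 36.75
tcp_pos: [0.4708, -0.3022, 0.0779]
orientation: [3.14, 0.086, 0.0]
contact_force: [-2.9, 1.5, 5.3]
grip_width: 0.01
gripper_force: 26.1
[ 0.47077844 -0.30218532  0.07790135] [ 0.47115317 -0.30188608  0.092     ] [-2.85790504  1.48131079  5.2946399 ] [0.2001244  0.57604002 0.27965018] 0.009996272409532905
```

Back at the original grip height (0.0779 against 0.0776), so the bar is level. I'll release, retreat and verify.

```bash
python3 -m pendant '{"translation":[[0,0,0],[0,0,0],[0,0,0],[0,0,0],[0,0,1],[0,0,2.5],[0,0,4.5],[-1,0,5.5],[-2,1,5.5],[-2,2,5.5],[-2,2,5.5],[-2,2,5.5]],"delta_rot":[[0,0,0],[0,0,0],[0,0,0],[0,0,0],[0,0,0],[0,0,0],[0,0,0],[0,0,0],[0,0,0],[0,0,0],[0,0,0],[0,0,0]]}' 0.35 25
python3 - <<'E'
from h import *
c=calibration("wrist");p,d=grab_frame("wrist");q,dt=grab_frame("top");s,_=grab_frame("side")
out=np.vstack([np.hstack([cv2.resize(p[:,:,::-1],(400,250)),cv2.resize(s[170:330,240:440,::-1],(400,320))[:250]]),cv2.resize(q[150:300,180:500,::-1],(800,350))])
cv2.imwrite("pics/f.png",out); np.save("pics/tf.npy",dt); cv2.imwrite("pics/w12.png",p[:,:,::-1])
P=cloud("top",dt).reshape(-1,3); G=P[(dt.ravel()>0)]; 
for n,b in(("tab>.085",(G[:,2]>.085)&(G[:,2]<.14)&(abs(G[:,0]-.47)<.04)&(abs(G[:,1]+.30)<.04)),("bar/gate",(G[:,2]>.055)&(G[:,2]<.085)&(abs(G[:,0]-.54)<.085)&(abs(G[:,1]+.29)<.045))):
    g=G[b]; print(n,len(g)); 
    if len(g): print(g.min(0).round(3),g.max(0).round(3), np.polyfit(g[:,0],g[:,1],1))
E
```

```text
clock: 38.25
tcp_pos: [0.4211, -0.2524, 0.2155]
orientation: [3.14, 0.087, 0.001]
contact_force: [0.3, 0.1, 0.5]
grip_width: 0.0297
gripper_force: 0.0
tab>.085 52
[ 0.46  -0.307  0.087] [ 0.483 -0.296  0.108] [ 0.00340544 -0.30176812]
bar/gate 418
[ 0.458 -0.319  0.055] [ 0.62  -0.277  0.085] [ 0.11910094 -0.35624398]
```

View pics/f.png

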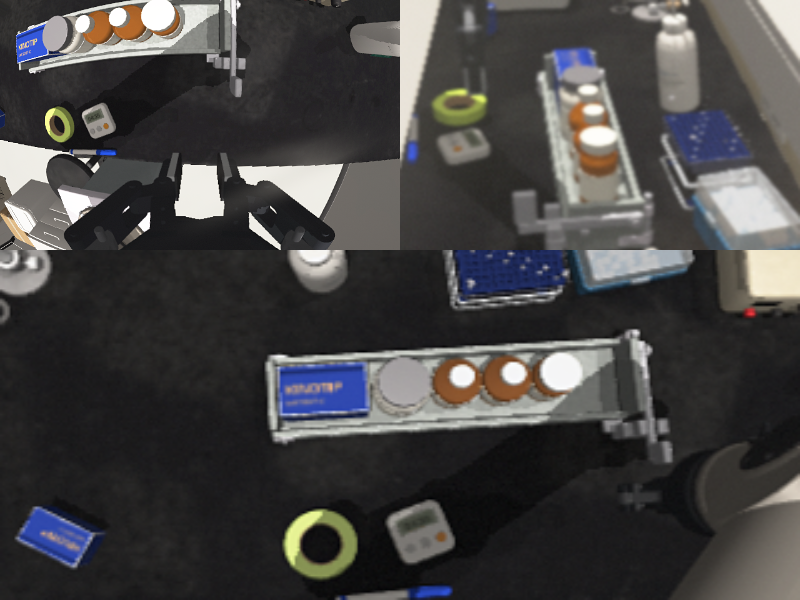

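All five stand upright in one packed row. The gate is shut, and the tab at (0.4715,-0.3015), top 0.108, matches the latched prediction. The bystanders look unmoved, so I'm handing in.

```bash
python3 -c "
from bench import *
print(hand_in())"
```

```text
the job is handed in; nothing more can be done
None
```

I handed the job in at about 38 s on the robot's clock: the larger narrow carton, the jar, both amber bottles and the slim jar stand upright in one packed row, and the gate is shut with its bar down in the catch. This is from the final camera check; no verdict came back.

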